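# Set up and start a dental copy mill

## Task

Get the copy mill ready and start it: lay every ceramic blank flat in a tray pocket of its own with its steel pin towards the tray's blue rim, and, with the shaft of the stylus lightly pressed against the outer edge of the white arch template, trace from the red mark round the front to the green mark without leaving the edge on the way, then stand the stylus back in its rest. When all blanks are in and the stylus is back, press the green button fully down and let it come up. Leave the bowl, the jar and the tin of files where they are.

Things in the scene. Friction and masses are not known exactly. Their poses are not given: they have to be found in the camera images.
- template: white horseshoe template, 20 mm thick, underside 16 mm above the table, over a fixed low plate (120 x 150 x 12 mm high). Floats on springs: gives sideways any way, 0.6 N per mm, at most 9 mm. Origin at its underside inside the arch; x to the rounded front, y to the red end. Its outer edge, an upright wall, is a smooth cubic spline through the points given with the marks, in order.
- stylus: tracing stylus standing in its rest: steel shaft 8 mm diameter and 48 mm long below a black guard disc (34 mm diameter, 6 mm thick, 48 to 54 mm above the tip), then a purple square handle 20 x 20 mm, 54 to 106 mm above the tip, sides along its x and y. Origin at the shaft's lower end, z up along it. 70 g.
- rest_hole0 (a point): stylus rest: fixed aluminium block 70 x 70 x 50 mm high with a chamfered upright through-hole of 16 mm diameter; this point is the centre of the hole's mouth, 50 mm above the table. The shaft hangs in the hole and the guard disc lies on the block's top, so that the tip is 2 mm above the table
- start (a joint): the start button: green cap, 32 mm diameter, in a white housing; 0 = up, 0.006 m = fully down, about 5 N; springs back
- start_top (a point): centre of the top of the green cap; it goes down with it
- tray: blank tray: fixed aluminium, 74 (x) x 206 (y) x 12 mm high, four pockets in a row along y, each 62 (x) x 26 (y) mm, 8 mm deep, centres at y = -75, -25, 25, 75 mm, floor 4 mm above the table. Its rim on the +x side is blue. Origin at the centre of the underside.
- mark0 (a point): the red mark: point on the template's outer edge, 10 mm above its underside (a red dot lies on the top, 6 mm in from it); moves with the template. Edge points in the template's frame, x,y in mm: (-50,48.5 end of the wall) (-42,44 this mark) (-28,37.5)
- mark1 (a point): the first black mark: point on the template's outer edge, 10 mm above its underside (a small black dot lies on the top, 6 mm in from it); moves with the template. Edge points in the template's frame, x,y in mm: (-12,34.5 this mark) (6,32)
- mark2 (a point): the second black mark: point on the template's outer edge, 10 mm above its underside (a small black dot lies on the top, 6 mm in from it); moves with the template. Edge points in the template's frame, x,y in mm: (21,25 this mark) (31,12.5)
- mark3 (a point): the third black mark, at the front: point on the template's outer edge, 10 mm above its underside (a small black dot lies on the top, 6 mm in from it); moves with the template. Edge points in the template's frame, x,y in mm: (29,0 this mark, middle of a shallow notch) (31,-12.5)
- mark4 (a point): the fourth black mark: point on the template's outer edge, 10 mm above its underside (a small black dot lies on the top, 6 mm in from it); moves with the template. Edge points in the template's frame, x,y in mm: (21,-25 this mark) (6,-32)
- mark5 (a point): the fifth black mark: point on the template's outer edge, 10 mm above its underside (a small black dot lies on the top, 6 mm in from it); moves with the template. Edge points in the template's frame, x,y in mm: (-12,-34.5 this mark) (-28,-37.5)
- mark6 (a point): the green mark: point on the template's outer edge, 10 mm above its underside (a green dot lies on the top, 6 mm in from it); moves with the template. Edge points in the template's frame, x,y in mm: (-42,-44 this mark) (-50,-48.5 end of the wall)
- blank0: ceramic mill blank, ivory with a yellow band: block 40 (x) x 18 (y) x 22 mm high with a steel pin, 8 mm diameter, sticking out 12 mm from its +x end at half height; origin at the centre of the block's underside; about 60 g. May be absent.
- pin0 (a point): outer end of that blank's steel pin, 32 mm from its origin
- blank1: ceramic mill blank, ivory with a red band: block 40 (x) x 18 (y) x 22 mm high with a steel pin, 8 mm diameter, sticking out 12 mm from its +x end at half height; origin at the centre of the block's underside; about 60 g. May be absent.
- pin1 (a point): outer end of that blank's steel pin, 32 mm from its origin
- blank2: ceramic mill blank, ivory with a green band: block 40 (x) x 18 (y) x 22 mm high with a steel pin, 8 mm diameter, sticking out 12 mm from its +x end at half height; origin at the centre of the block's underside; about 60 g. May be absent.
- pin2 (a point): outer end of that blank's steel pin, 32 mm from its origin
- blank3: ceramic mill blank, ivory with a blue band: block 40 (x) x 18 (y) x 22 mm high with a steel pin, 8 mm diameter, sticking out 12 mm from its +x end at half height; origin at the centre of the block's underside; about 60 g. May be absent.
- pin3 (a point): outer end of that blank's steel pin, 32 mm from its origin
- bowl: bystander: steel bowl, 100 mm diameter, 45 mm high; origin under its centre
- jar: bystander: blue jar, 64 mm diameter, 60 mm high; origin under its centre
- tin: bystander: steel tin 80 x 50 x 35 mm with coloured root files; origin under its centre
Mind the look-alikes: they are no part of the job. What is shaped like the blank3 but turquoise is not meant. Of the things shaped like the part that bears start, the white one is meant.

How it is judged (in metres and radians):
On the way, in this order (a step that is already met when the one before it is completed fails the run):
1. the stylus shaft presses on the outer edge of the template at the red mark (horizontal distance between stylus and mark0 below 0.01 m and contact force between stylus and template above 0.2 N and z of stylus in the frame of template below 0.014 m), for 0.05 s.
2. the stylus shaft presses on the outer edge of the template at the first black mark (horizontal distance between stylus and mark1 below 0.01 m and contact force between stylus and template above 0.2 N and z of stylus in the frame of template below 0.014 m), for 0.05 s.
3. the stylus shaft presses on the outer edge of the template at the second black mark (horizontal distance between stylus and mark2 below 0.01 m and contact force between stylus and template above 0.2 N and z of stylus in the frame of template below 0.014 m), for 0.05 s.
4. the stylus shaft presses on the outer edge of the template at the third black mark, at the front (horizontal distance between stylus and mark3 below 0.01 m and contact force between stylus and template above 0.2 N and z of stylus in the frame of template below 0.014 m), for 0.05 s.
5. the stylus shaft presses on the outer edge of the template at the fourth black mark (horizontal distance between stylus and mark4 below 0.01 m and contact force between stylus and template above 0.2 N and z of stylus in the frame of template below 0.014 m), for 0.05 s.
6. the stylus shaft presses on the outer edge of the template at the fifth black mark (horizontal distance between stylus and mark5 below 0.01 m and contact force between stylus and template above 0.2 N and z of stylus in the frame of template below 0.014 m), for 0.05 s.
7. the stylus shaft presses on the outer edge of the template at the green mark (horizontal distance between stylus and mark6 below 0.01 m and contact force between stylus and template above 0.2 N and z of stylus in the frame of template below 0.014 m), for 0.05 s.
8. with all blanks in the tray and the stylus back in its rest, the start button is pressed fully down (x of blank0 in the frame of tray between -0.04 and 0.04 m and y of blank0 in the frame of tray between -0.1 and 0.1 m and z of blank0 in the frame of tray between -0.002 and 0.0075 m and angle between each of blank0, blank1, blank2, blank3, stylus's own z axis and vertical below 0.12 rad and x of each of pin0, pin1, pin2, pin3 in the frame of tray above 0.012 m and x of blank1 in the frame of tray between -0.04 and 0.04 m and y of blank1 in the frame of tray between -0.1 and 0.1 m and z of blank1 in the frame of tray between -0.002 and 0.0075 m and x of blank2 in the frame of tray between -0.04 and 0.04 m and y of blank2 in the frame of tray between -0.1 and 0.1 m and z of blank2 in the frame of tray between -0.002 and 0.0075 m and x of blank3 in the frame of tray between -0.04 and 0.04 m and y of blank3 in the frame of tray between -0.1 and 0.1 m and z of blank3 in the frame of tray between -0.002 and 0.0075 m and horizontal distance between stylus and rest_hole0 below 0.012 m and height (world z) of stylus below 0.01 m and value of joint start above 0.005 m), for 0.05 s.
9. the button has come up again (value of joint start below 0.001 m), for 0.1 s.
At the end, for the whole second after the job is handed in: Each blank lies flat in a pocket (origin under 7.5 mm above the tray's underside, tilt under 0.12 rad), pin on the blue side; the stylus stands in its rest (tip within 12 mm of the hole axis, under 10 mm above the table, tilt under 0.12 rad); the button is up; all at rest (x of blank0 in the frame of tray between -0.04 and 0.04 m and y of blank0 in the frame of tray between -0.1 and 0.1 m and z of blank0 in the frame of tray between -0.002 and 0.0075 m and angle between each of blank0, blank1, blank2, blank3, stylus's own z axis and vertical below 0.12 rad and x of each of pin0, pin1, pin2, pin3 in the frame of tray above 0.012 m and x of blank1 in the frame of tray between -0.04 and 0.04 m and y of blank1 in the frame of tray between -0.1 and 0.1 m and z of blank1 in the frame of tray between -0.002 and 0.0075 m and x of blank2 in the frame of tray between -0.04 and 0.04 m and y of blank2 in the frame of tray between -0.1 and 0.1 m and z of blank2 in the frame of tray between -0.002 and 0.0075 m and x of blank3 in the frame of tray between -0.04 and 0.04 m and y of blank3 in the frame of tray between -0.1 and 0.1 m and z of blank3 in the frame of tray between -0.002 and 0.0075 m and horizontal distance between stylus and rest_hole0 below 0.012 m and height (world z) of stylus below 0.01 m and value of joint start below 0.001 m and linear speed of each of stylus, blank0, blank1, blank2, blank3 below 0.02 m/s); the robot touches nothing.
It fails at once if between the ends of the trace the stylus is taken away from the edge: tip low and more than 20 mm from every mark, near the front part of the template (horizontal distance between stylus and template below 0.055 m and z of stylus in the frame of template below 0.035 m and horizontal distance between stylus and mark0 above 0.02 m and horizontal distance between stylus and mark1 above 0.02 m and horizontal distance between stylus and mark2 above 0.02 m and horizontal distance between stylus and mark3 above 0.02 m and horizontal distance between stylus and mark4 above 0.02 m and horizontal distance between stylus and mark5 above 0.02 m and horizontal distance between stylus and mark6 above 0.02 m).
It fails at once if between the ends of the trace the stylus is lifted over the edge: tip 3 to 15 mm above the template's top, near its front part (horizontal distance between stylus and template below 0.055 m and z of stylus in the frame of template between 0.023 and 0.035 m).
It fails at once if the template is pressed hard (over 15 N) with the stylus (contact force between stylus and template above 15 N).
It fails at once if the bowl, the jar or the tin is moved more than 30 mm (distance of any of bowl, jar, tin from where it was at the start of the episode above 0.03 m).
Of blank0, blank1, blank2, blank3 only 2 to 4 are there at a start; the rules pass over those that are not, and their reading is None.
At some moment in a run one of blank0, blank1, blank2, blank3 may be knocked a few centimetres aside while the robot is not near it.
It also fails if it takes over 210 s, if anything falls off the work surface, if the arm or the gripper's body presses on something with over 40 N, if the wrist force passes 120 N, or if a joint passes its speed limit or range.

## Robot

A 6-joint arm with a two-finger parallel gripper is mounted at the origin on the work surface. World frame = base frame: x ahead of the robot, y to its left, z up, the work surface at z = 0. Lengths are in mm, angles in rad, forces in N, time in s.
With the tool pointing down it reaches from about 350 to 975 mm from the base axis. Payload 7.1 kg.
Tool frame: the origin (TCP) lies midway between the tips of the shut fingers; the grasp point (between the pads) lies 19 mm behind it (ctrl.grip_depth is the distance from the TCP to the grasp point, in mm); z points along the fingers, y is the line along which they close (so a half turn about z gives the same grasp; the last joint's range is limited). The gripper opens to 88 mm and grips with 3 to 60 N. Pads are 20 mm wide; open, the fingers measure 115 mm over their backs; the gripper's body (75 mm by 178 mm) begins 61 mm behind the grasp point.
Start: joints at [-1.221, 0.423, 1.63, -0, 1.089, -0.019], TCP at [225.327, -582.952, 222.675] pointing down, gripper open.
Joint ranges: [-3, 3], [-0.9, 2.11], [0.09, 2.58], [-1.31, 4.45], [0.11, 2.69], [-2.54, 2.54]. Speed limits (rad/s): [2.39, 2.39, 3.01, 3.14, 3.14, 3.14].

## Interface

Orientations are given as a rotation vector (axis times angle).
In Python, from workcell import get_obs, vision, ctrl gives the robot as it stands.
- The arm moves only by the tool step_arm, never from a script. Its argument "plan" is a list of rows, each a list of 7 numbers: the opening, from -1 (shut) to 1 (fully open), then the shift along the tool's x, y, z as a fraction of full scale, then the turn, a rotation vector about the tool's x, y, z as a fraction of full scale. In form: [[fingers, dx, dy, dz, wx, wy, wz], ...]. A call has 1 to 20 rows; each row shifts and turns the commanded pose from where the row before left it, along the tool's axes as they then stand; what a row does not reach is not made up. Full scale, the value 1, is 50 mm for a shift and 0.12 rad for a turn. A row lasts 1/8 s, in which the tool goes at most 62.5 mm and 10.7 degrees, less where a joint would pass 70% of its speed; a pose out of reach is approached as far as the arm can. A call with a number of a shift or a turn outside -1 to 1 is refused whole. A call with a gripper value outside its range is refused whole. The fingers move at their own pace and stop on an object; the grip force is fixed at half the most. Time passes only in rows, so rows that do not move let the fingers close. It gives the time, the measured TCP pose, the force, the opening and the grip force at its end, in the units of the state.
- get_obs(): the state, without advancing time (a new reading comes with each control period).
- vision.get_image(name): name is "side" or "top"; returns a dict with "pixels" (400x640x3 uint8, red, green, blue), "depth" (400x640 float32, mm along the optical axis (not along the pixel's ray), 0 where there is no reading), "fx", "fy", "cx", "cy" (pixels), "T" (4x4, takes a point from camera to world coordinates). Camera axes: x right, y down, z forward; pixel columns grow to the right and rows downward; lengths in mm; the calibration is good to about 2 mm. A picture is of the moment at which its call begins.
- ctrl.close_job(): hands the job in; it is judged then, once.
The state is a dict: "t": time; "qpos": joint angles; "qvel": joint speeds; "joint_torque": joint torques, N m; "ee_pos": TCP position; "orientation": TCP orientation; "ft_force": force on the tool from outside, world axes, zero at the start; "moment": the same for the moment, N m; "width": finger opening in mm; "grasp_force": force on a finger pad.
Only numpy, scipy, OpenCV 4.12 (cv2) and the standard library are available. Lean on these libraries where they do the work, as an engineer would, in place of code of your own. Each camera call takes 0.05 s, during which the arm holds its last target. There are 200 camera calls.

## Working session

There is one attempt and no reset: what is moved stays moved. The work goes in short steps, Python scripts to look and compute and a tool call to move; the robot and the scene stay as the last step left them, time stands still between calls to the robot, and variables do not carry over. Pictures are saved under pics/ and viewed, at most 14 in all, crops included, and the job is handed in when it is done.

Besides the shell and the picture viewer there is one more tool, called after "Call:" as a command line: name --pt "numbers of a row" for each row, then --argument value for the rest. step_arm: Moves the arm, as the interface text tells. Its arguments: {"type":"object","properties":{"plan":{"type":"array","items":{"type":"array","items":{"type":"number","minimum":-1,"maximum":1}}}},"required":["plan"]}

```bash
mkdir -p pics
python3 - <<'E'
from workcell import get_obs, vision, ctrl
import cv2,numpy as np
o=get_obs(); print(o)
for n in("top","side"):
    im=vision.get_image(n); cv2.imwrite(f"pics/{n}0.png",im["pixels"][:,:,::-1]); np.savez(f"{n}0.npz",**im); print(n,im["fx"],im["cx"],im["cy"],np.round(im["T"],3).tolist())
E
ls
```

```text
{'t': 0.0, 'qpos': array([-1.22100785e+00,  4.23836806e-01,  1.63067871e+00,  2.91278622e-06,
        1.08858740e+00, -1.90166285e-02]), 'qvel': array([ 0.00066314,  0.00072533,  0.00086743,  0.0018294 ,  0.00111702,
       -0.00017233]), 'joint_torque': array([-2.66153420e-04, -5.44623220e+01, -2.73670614e+01,  6.44231122e-02,
        2.27117079e-02, -1.10260198e-04]), 'ee_pos': array([ 225.140245  , -582.45303502,  221.90864886]), 'orientation': array([-3.08686556e+00, -5.75764748e-01,  3.86381579e-04]), 'ft_force': array([ 0.06664953, -0.68492764, -0.13880487]), 'moment': array([ 0.0619068 , -0.00757804, -0.00683841]), 'grasp_force': 0.0, 'width': 88.21121864755331}
top 512.6067557309916 315.1942995904234 204.68159058253494 [[-0.027, -0.996, 0.085, 516.637], [-0.999, 0.029, 0.016, -27.273], [-0.019, -0.085, -0.996, 1156.089], [0.0, 0.0, 0.0, 1.0]]
side 487.8370026337463 323.8960903025202 191.0114349703172 [[0.944, -0.232, 0.233, 356.889], [-0.329, -0.677, 0.658, -746.135], [0.005, -0.698, -0.716, 857.924], [0.0, 0.0, 0.0, 1.0]]
pics
side0.npz
top0.npz
```

View pics/top0.png

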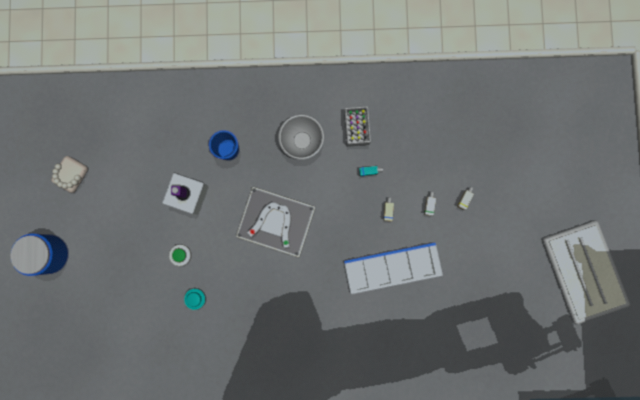

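View pics/side0.png

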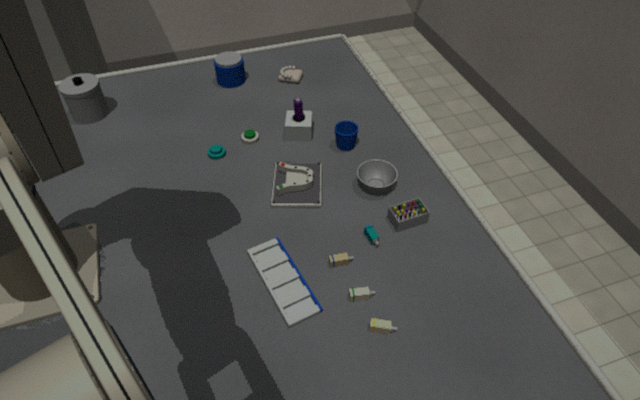

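The top view shows three ivory blanks at about (389,210), (430,204) and (466,198), with the turquoise decoy at (369,171). The tray is at (393,268) with its blue rim up (+x). The template is at (275,222), with its red dot at (250,232) and green dot at (286,244). The stylus and rest are at (183,193) and the white button at (179,255). Next I'll measure positions from the depth.

```bash
cat > h.py <<'E'
import numpy as np,cv2
from workcell import get_obs, vision, ctrl
def world(im):
    d=np.asarray(im["depth"],float); v,u=np.indices(d.shape)
    P=np.stack([(u-im["cx"])/im["fx"]*d,(v-im["cy"])/im["fy"]*d,d],-1)
    return P@im["T"][:3,:3].T+im["T"][:3,3]
def proj(im,p):
    T=np.linalg.inv(im["T"]); q=T[:3,:3]@np.asarray(p,float)+T[:3,3]
    return q[0]/q[2]*im["fx"]+im["cx"],q[1]/q[2]*im["fy"]+im["cy"]
def comps(m,minarea=5):
    n,l,s,c=cv2.connectedComponentsWithStats(m.astype(np.uint8),connectivity=8)
    return [(l==i) for i in range(1,n) if s[i,4]>=minarea]
def blanks(im,zmin=12,zmax=40):
    W=world(im); z=W[...,2]; out=[]
    hsv=cv2.cvtColor(im["pixels"],cv2.COLOR_RGB2HSV)
    for c in comps((z>zmin)&(z<zmax),30):
        p=W[c]; 
        if len(p)>500: continue
        r=cv2.minAreaRect(p[:,:2].astype(np.float32)); out.append((r,np.median(p[:,2]),len(p),np.round(np.median(im["pixels"][c],0)),np.argwhere(c).mean(0)[::-1].round(1)))
    return out
E
python3 - <<'E'
from h import *
for n in("top","side"):
    im=dict(np.load(n+"0.npz")); W=world(im)
    print(n,"table z",np.median(W[250:300,300:340,2]) if n=="top" else np.median(W[220:235,200:240,2]))
    for b in blanks(im): print(b)
    hsv=cv2.cvtColor(im["pixels"],cv2.COLOR_RGB2HSV); H,S,V=[hsv[...,i].astype(int) for i in range(3)]
    for nm,m in dict(red=((H<8)|(H>172))&(S>150)&(V>80),green=(H>50)&(H<75)&(S>130)&(V>50),blue=(H>108)&(H<125)&(S>150)&(V>60),purple=(H>130)&(H<165)&(S>60)).items():
        for c in comps(m,3):
            p=W[c]; r=cv2.minAreaRect(p[:,:2].astype(np.float32)); print(nm,c.sum(),np.argwhere(c).mean(0)[::-1].round(1),p.mean(0).round(1),np.round(r[1]),round(r[2],1))
im=dict(np.load("top0.npz"))
a=cv2.resize(im["pixels"][150:300,340:490],None,fx=4,fy=4,interpolation=cv2.INTER_CUBIC)[:,:,::-1];cv2.imwrite("pics/z1.png",a)
a=cv2.resize(im["pixels"][170:270,160:325],None,fx=4.8,fy=4.8,interpolation=cv2.INTER_CUBIC)[:,:,::-1];cv2.imwrite("pics/z2.png",a)
E
```

```text
top table z -0.20185910779878213
(((788.2607421875, -108.03243255615234), (82.1435546875, 50.13068389892578), 2.676530122756958), np.float64(32.10761527960926), 299, array([107., 109., 107.]), array([358.2, 123.6]))
(((755.9004516601562, 195.6236572265625), (32.25159454345703, 50.624900817871094), 49.06673049926758), np.float64(27.820030987260566), 134, array([15., 40., 79.]), array([220.6, 141.8]))
(((729.5054931640625, 173.8137664794922), (11.398879051208496, 43.25489044189453), 35.3936767578125), np.float64(29.004754432393725), 32, array([30., 41., 68.]), array([233.2, 155.1]))
(((687.684814453125, -135.52525329589844), (19.11237335205078, 50.814273834228516), 4.698456287384033), np.float64(21.30893765825408), 173, array([ 27., 146., 147.]), array([369.6, 170.2]))
(((633.0513916015625, 245.9998016357422), (2.8623666763305664, 69.40377807617188), 69.89566040039062), np.float64(26.10728737066256), 104, array([81., 84., 82.]), array([200.4, 199.3]))
(((620.294189453125, -345.06683349609375), (18.64409828186035, 51.6292724609375), 61.91547393798828), np.float64(21.161447546330237), 18
[... 9084 characters left out ...]
 [236.9  64.4] [540.9 568.   68.7] [63. 18.] 37.7
blue 43 [219.9  67.6] [486.3 540.3  84.3] [1362.   38.] 84.9
blue 47 [227.3  77.9] [504.8 557.2  35.7] [13. 33.] 66.7
blue 10 [222.3  83.2] [488.2 567.1  14.2] [ 5. 11.] 27.0
blue 9 [230.4  85.7] [510.3 555.6   7.8] [ 5. 13.] 77.3
blue 173 [346.4 127.9] [755.1 202.5  45.6] [127.  58.] 67.9
blue 174 [299.3 274.3] [ 504.5 -176.6    9.3] [ 10. 206.] 9.6
purple 5 [77.  79.4] [101.8 556.  114.8] [17.  4.] 84.2
purple 143 [297.8 109.5] [642.8 272.7  83.1] [177.  24.] 75.2
purple 12 [408.2 203.7] [794.3 -91.8  35.5] [19.  5.] 48.4
purple 11 [415.9 206.4] [811.3 -99.5  28.3] [36.  5.] 51.8
purple 11 [406.6 209.3] [ 785.4 -103.1   31.4] [36.  5.] 53.7
```

View pics/z1.png

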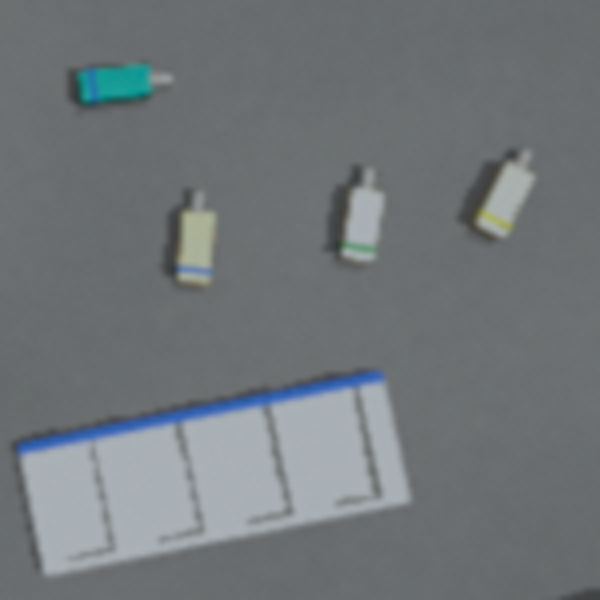

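View pics/z2.png

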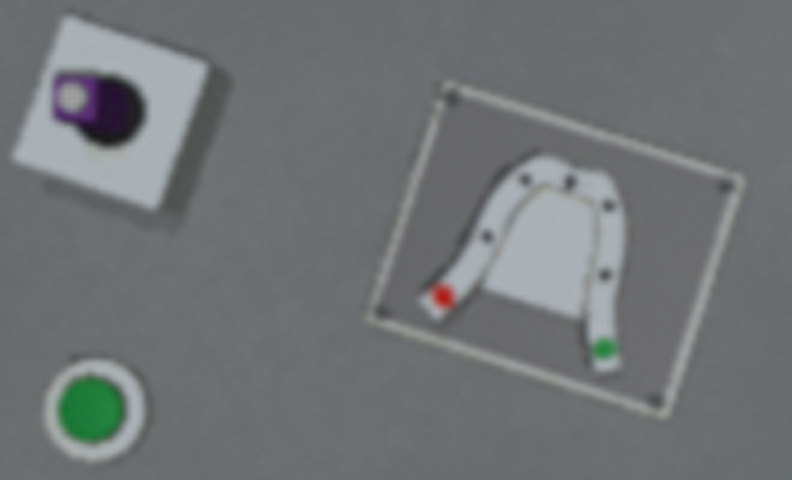

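The zoom shows three blanks, with blue, green and yellow bands from left to right. All their pins point up in the image, roughly +x. In the second zoom the red dot is at the left leg, the green at the right leg, and the five black dots are clear. Now I'll fit exact poses.

```bash
cat >> h.py <<'E'
from scipy.interpolate import CubicSpline
E_=np.array([(-50,48.5),(-42,44),(-28,37.5),(-12,34.5),(6,32),(21,25),(31,12.5),(29,0),(31,-12.5),(21,-25),(6,-32),(-12,-34.5),(-28,-37.5),(-42,-44),(-50,-48.5)],float)
s_=np.r_[0,np.cumsum(np.hypot(*np.diff(E_,axis=0).T))]
SP=CubicSpline(s_,E_); MI=[1,3,5,7,9,11,13]
def edge(s):
    p=SP(s); t=SP(s,1); t/=np.linalg.norm(t,axis=-1,keepdims=True)
    return p,np.stack([-t[...,1],t[...,0]],-1)   # point, outward normal
def rot(a): return np.array([[np.cos(a),-np.sin(a)],[np.sin(a),np.cos(a)]])
def rigid(A,B):
    a,b=A-A.mean(0),B-B.mean(0); th=np.arctan2((a[:,0]*b[:,1]-a[:,1]*b[:,0]).sum(),(a*b).sum())
    return th,B.mean(0)-rot(th)@A.mean(0),np.hypot(*((A@rot(th).T+B.mean(0)-rot(th)@A.mean(0))-B).T)
def findblanks(im,zlo=17.,zhi=32.):
    W=world(im);z=W[...,2];o=[]
    near=comps((z>8)&(z<zhi),60)
    for c in comps((z>zlo)&(z<zhi),50):
        p=W[c];r=cv2.minAreaRect(p[:,:2].astype(np.float32));L=max(r[1]);w=min(r[1])
        if not(30<L<50 and 12<w<26):continue
        b=cv2.boxPoints(r);e=b[1]-b[0] if np.hypot(*(b[1]-b[0]))>np.hypot(*(b[2]-b[1])) else b[2]-b[1]
        a=np.arctan2(e[1],e[0]);cen=np.array(r[0])
        k=cv2.dilate(c.astype(np.uint8),np.ones((11,11)))>0
        q=W[k&(z>7)&(z<zlo)][:,:2]-cen; q=q[abs(q@[-np.sin(a),np.cos(a)])<7]; q=q[(abs(q@[np.cos(a),np.sin(a)])>21)&(abs(q@[np.cos(a),np.sin(a)])<34)]
        pin=(q@[np.cos(a),np.sin(a)]).mean() if len(q) else 0
        if pin<0:a+=np.pi
        px=im["pixels"][c].astype(int); hs=cv2.cvtColor(px[None].astype(np.uint8),cv2.COLOR_RGB2HSV)[0]
        o.append((cen.round(1),np.round(np.degrees((a+np.pi)%(2*np.pi)-np.pi),1),np.round(r[1],1),"med",np.median(px,0),"pin",round(float(pin),1),len(q),"z",np.median(p[:,2]).round(1)))
    return o
E
python3 - <<'E'
from h import *
p,n=edge(s_[MI]); D=p-6*n
for nm in("top","side"):
    im=dict(np.load(nm+"0.npz")); W=world(im); print(nm)
    for b in findblanks(im): print(b)
    # initial template guess from red/green then black dots
    R=np.array([[557.8,131.1],[532.2,58.7]]); th,t,_=rigid(D[[0,6]],R)
    g=cv2.cvtColor(im["pixels"],cv2.COLOR_RGB2GRAY).astype(float); F=4
    G=cv2.resize(g,None,fx=F,fy=F,interpolation=cv2.INTER_CUBIC); got=[R[0]];A=[D[0]]
    for i in range(1,6):
        q=rot(th)@D[i]+t; u,v=proj(im,[*q,36]); r=9; U,V=int(round((u+.5)*F)),int(round((v+.5)*F)); w=G[V-r:V+r+1,U-r:U+r+1]
        w=np.clip(np.percentile(w,60)-w,0,None); yy,xx=np.mgrid[-r:r+1,-r:r+1]; w=w*(w>.5*w.max())
        uu=(U+(w*xx).sum()/w.sum()+.5)/F-.5; vv=(V+(w*yy).sum()/w.sum()+.5)/F-.5
        ray=im["T"][:3,:3]@[(uu-im["cx"])/im["fx"],(vv-im["cy"])/im["fy"],1]; k=(36-im["T"][2,3])/ray[2]; X=im["T"][:3,3]+k*ray
        got.append(X[:2]);A.append(D[i])
    got.append(R[1]);A.append(D[6]); th,t,res=rigid(np.array(A),np.array(got)); print("template",np.degrees(th),t,res.round(1))
    z=W[...,2]; x=W[...,0];y=W[...,1]
    m=(abs(z-50)<3)&(abs(x-635)<60)&(abs(y-275)<60); r=cv2.minAreaRect(W[m][:,:2].astype(np.float32)); print("rest",r)
    m=(z>100)&(abs(x-640)<40)&(abs(y-275)<40); r=cv2.minAreaRect(W[m][:,:2].astype(np.float32)); print("handle top",r,np.median(z[m]),m.sum())
    m=(abs(z-54)<5)&(abs(x-640)<40)&(abs(y-275)<40)&(g<60);  print("disc",cv2.minEnclosingCircle(W[m][:,:2].astype(np.float32)))
    for zz in (12,):
        m=(abs(z-zz)<3)&(abs(x-470)<90)&(abs(y+175)<130); r=cv2.minAreaRect(W[m][:,:2].astype(np.float32)); print("tray",r)
    m=(abs(z-21)<4)&(abs(x-510)<40)&(abs(y-297)<40); print("button",cv2.minEnclosingCircle(W[m][:,:2].astype(np.float32)),z[m].max())
E
```

```text
top
(array([760.4, 195.3]), np.float32(-57.9), array([24.6, 48.5]), 'med', array([15., 40., 79.]), 'pin', 0.1, 2, 'z', np.float64(25.0))
(array([ 687.4, -131.6]), np.float32(-85.3), array([19.1, 42.9]), 'med', array([ 26. , 148. , 147.5]), 'pin', 25.6, 13, 'z', np.float64(21.5))
(array([ 617. , -343.3]), np.float32(-28.1), array([18.6, 44.3]), 'med', array([166., 172., 164.]), 'pin', 13.2, 19, 'z', np.float64(21.7))
(array([ 605., -264.]), np.float32(-10.0), array([18.9, 41.8]), 'med', array([162., 170., 171.]), 'pin', 26.3, 13, 'z', np.float64(21.8))
(array([ 597.2, -171.7]), np.float32(-4.4), array([18. , 45.1]), 'med', array([161., 167., 150.]), 'pin', 20.7, 11, 'z', np.float64(21.7))
template -19.55281272650437 [587.02915078  79.82805443] [0.3 0.2 0.1 0.7 0.3 0.  0.6]
rest ((645.6629028320312, 278.6574401855469), (71.4751205444336, 69.9888916015625), 69.2401123046875)
handle top ((645.4681396484375, 278.2559814453125), (20.904508590698242, 20.51715087890625), 86.88958740234375) 108.03011355148487 101
disc ((645.0464477539062, 278.60107421875), 14.601314544677734)
tray ((469.63552
[... 619 characters left out ...]
2]), np.float32(-33.0), array([20.7, 41.5]), 'med', array([142., 145., 119.]), 'pin', 26.0, 24, 'z', np.float64(20.7))
template -19.50856431293042 [587.32431702  79.19559668] [0.4 1.  2.1 0.7 2.4 0.7 1.1]
rest ((642.8896484375, 276.231201171875), (74.93907165527344, 70.2271728515625), 69.70143127441406)
handle top ((643.1495971679688, 277.2538146972656), (20.128231048583984, 20.692556381225586), 81.4406967163086) 106.30031382206494 53
disc ((651.2726440429688, 283.6024169921875), 26.954893112182617)
tray ((468.6678161621094, -177.35040283203125), (74.65031433105469, 208.39804077148438), 9.922045707702637)
button ((508.8352355957031, 296.03765869140625), 16.825178146362305) 24.249112791839707
```

```bash
cat >> h.py <<'E'
from scipy.spatial.transform import Rotation as Ro
def need(x,y,z,psi):
    o=get_obs();R=Ro.from_rotvec(o["orientation"]).as_matrix();now=np.degrees(np.arctan2(R[1,0],R[0,0]))
    d=(psi-now+180)%360-180; a=np.radians(psi); e=np.array([x,y,z])-o["ee_pos"]
    t=np.array([e[0]*np.cos(a)+e[1]*np.sin(a),e[0]*np.sin(a)-e[1]*np.cos(a),-e[2]])/50
    print("t %.2f pos %s psi %.1f down %s f %s w %.1f"%(o["t"],o["ee_pos"].round(1),now,R[:,2].round(3),o["ft_force"].round(2),o["width"]))
    print("turn wz total %.2f ; then shift units %s"%(-np.radians(d)/.12,t.round(3)))
E
python3 -c "
from h import *
need(616,-343.3,60,-29)"
```

```text
t 0.10 pos [ 225.2 -582.5  222. ] psi 21.1 down [-0.     0.001 -1.   ] f [ 0.16  0.42 -0.01] w 87.8
turn wz total 7.29 ; then shift units [ 4.517 -7.974  3.24 ]
```

Call:
step_arm --pt "-0.1 0 0 0 0 0 0.91" --pt "-0.1 0 0 0 0 0 0.91" --pt "-0.1 0 0 0 0 0 0.91" --pt "-0.1 0 0 0 0 0 0.91" --pt "-0.1 0 0 0 0 0 0.91" --pt "-0.1 0 0 0 0 0 0.91" --pt "-0.1 0 0 0 0 0 0.91" --pt "-0.1 0 0 0 0 0 0.92" --pt "-0.1 0.41 -0.725 0.294 0 0 0" --pt "-0.1 0.41 -0.725 0.294 0 0 0" --pt "-0.1 0.41 -0.725 0.294 0 0 0" --pt "-0.1 0.41 -0.725 0.294 0 0 0" --pt "-0.1 0.41 -0.725 0.294 0 0 0" --pt "-0.1 0.41 -0.725 0.294 0 0 0" --pt "-0.1 0.41 -0.725 0.294 0 0 0" --pt "-0.1 0.41 -0.725 0.294 0 0 0" --pt "-0.1 0.41 -0.725 0.294 0 0 0" --pt "-0.1 0.41 -0.725 0.294 0 0 0" --pt "-0.1 0.41 -0.725 0.294 0 0 0" --pt "-0.1 0 0 0 0 0 0"

```text
t: 2.6
ee_pos: [617.0, -341.1, 59.1]
orientation: [-3.042, 0.781, 0.003]
ft_force: [0.1, 0.5, 0.1]
width: 39.5
grasp_force: 0.0
```

```bash
python3 -c "
from h import *
need(616,-343.3,60,-29)
need(616,-343.3,10.5,-29)
im=vision.get_image('side')
for b in findblanks(im): print(b)
im=vision.get_image('top')
for b in findblanks(im): print(b)"
```

```text
t 2.60 pos [ 617.  -341.1   59.1] psi -28.8 down [-0.002  0.001 -1.   ] f [0.14 0.48 0.08] w 39.5
turn wz total 0.03 ; then shift units [ 0.004  0.049 -0.018]
t 2.60 pos [ 617.  -341.1   59.1] psi -28.8 down [-0.002  0.001 -1.   ] f [0.14 0.48 0.08] w 39.5
turn wz total 0.03 ; then shift units [0.004 0.049 0.972]
(array([504.1, 293.1]), np.float32(112.4), array([19.9, 30.6]), 'med', array([23.5, 92. , 39. ]), 'pin', -0.2, 4, 'z', np.float64(20.4))
(array([ 593.3, -171.6]), np.float32(-7.7), array([20.7, 40.8]), 'med', array([94., 82., 64.]), 'pin', 26.3, 19, 'z', np.float64(20.4))
(array([ 602.9, -264.1]), np.float32(-11.6), array([19. , 40.3]), 'med', array([102., 107.,  83.]), 'pin', 0.0, 0, 'z', np.float64(20.8))
(array([ 687.5, -131.8]), np.float32(-86.4), array([18.6, 43.6]), 'med', array([ 25., 133., 142.]), 'pin', 24.6, 10, 'z', np.float64(21.6))
(array([ 605. , -263.5]), np.float32(-13.0), array([18.5, 41.5]), 'med', array([117., 114., 102.]), 'pin', 25.9, 15, 'z', np.float64(22.0))
(array([ 596.9, -171.4]), np.float32(-6.2), array([17.9, 45.3]), 'med', array([132., 122., 100.]), 'pin', 21.4, 11, 'z', np.float64(22.1))
```

Call:
step_arm --pt "-0.1 0 0.05 0.4 0 0 0" --pt "-0.1 0 0 0.4 0 0 0" --pt "-0.1 0 0 0.17 0 0 0" --pt "-0.1 0 0 0 0 0 0" --pt "-1 0 0 0 0 0 0" --pt "-1 0 0 0 0 0 0" --pt "-1 0 0 0 0 0 0" --pt "-1 0 0 0 0 0 0" --pt "-1 0 0 0 0 0 0" --pt "-1 0 0 -0.4 0 0 0" --pt "-1 0 0 -0.5 0 0 0" --pt "-1 0 0 0 0 0 -0.8" --pt "-1 0 0 0 0 0 -0.8" --pt "-1 0 0 0 0 0 -0.8" --pt "-1 0 0 0 0 0 -0.8" --pt "-1 0 0 0 0 0 -0.8" --pt "-1 0 0 0 0 0 -0.8" --pt "-1 0 0 0 0 0 -0.83" --pt "-1 0 0 0 0 0 0"

```text
t: 5.08
ee_pos: [614.7, -345.8, 58.3]
orientation: [3.13, 0.265, 0.001]
ft_force: [0.6, -0.1, 0.1]
width: 17.7
grasp_force: 30.0
```

```bash
python3 -c "
from h import *
need(476.3,-252.2,40,9.9)
im=vision.get_image('side');cv2.imwrite('pics/s1.png',cv2.resize(im['pixels'][200:400,230:470],None,fx=2.5,fy=2.5)[:,:,::-1])
"
```

```text
t 5.08 pos [ 614.7 -345.8   58.3] psi 9.7 down [ 0. -0. -1.] f [ 0.6  -0.11  0.06] w 17.7
turn wz total -0.03 ; then shift units [-2.405 -2.319  0.367]
```

View pics/s1.png

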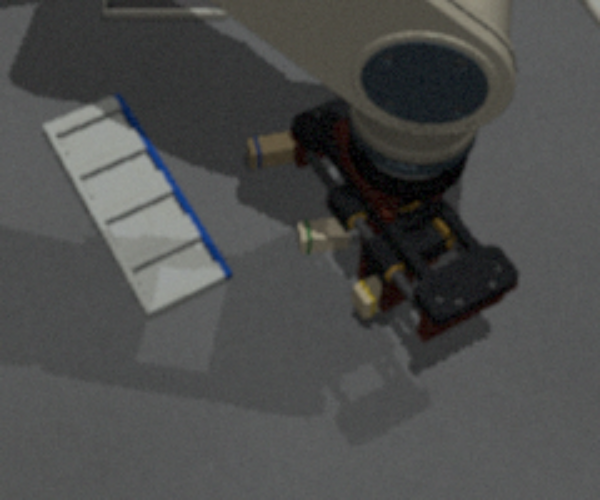

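The crop shows the yellow-band blank held between the fingers at (365,297), with the green and blue blanks untouched.

Call:
step_arm --pt "-1 -0.481 -0.464 0 0 0 -0.03" --pt "-1 -0.481 -0.464 0 0 0 0" --pt "-1 -0.481 -0.464 0 0 0 0" --pt "-1 -0.481 -0.464 0 0 0 0" --pt "-1 -0.481 -0.464 0 0 0 0" --pt "-1 0 0 0 0 0 0" --pt "-1 0 0 0 0 0 0"

```text
t: 6.0
ee_pos: [477.5, -252.7, 58.1]
orientation: [3.129, 0.27, 0.003]
ft_force: [-1.0, 0.7, -0.8]
width: 17.8
grasp_force: 30.0
```

```bash
python3 -c "
from h import *
need(476.3,-252.2,15,9.9)
im=vision.get_image('side');W=world(im);z=W[...,2]
m=(z>25)&(z<75)&(abs(W[...,0]-476)<45)&(abs(W[...,1]+252)<45); px=im['pixels'][m].astype(int); k=(px[:,0]-px[:,2]>-5)&(px.sum(1)>200)
P=W[m][k]-[476.3,-252.2,0]; a=np.radians(9.9); print(len(P),np.percentile(P[:,:2]@rot(a),[2,50,98],axis=0), np.percentile(P[:,2],[2,98]))
"
```

```text
t 6.00 pos [ 477.5 -252.7   58.1] psi 9.9 down [ 0.002 -0.001 -1.   ] f [-1.01  0.67 -0.8 ] w 17.8
turn wz total -0.00 ; then shift units [-0.021 -0.014  0.863]
94 [[-21.81971846 -11.36382701]
 [-17.3156119   -3.01344589]
 [ -8.28897512   7.32856733]] [45.24613375 67.763016  ]
```

Call:
step_arm --pt "-1 -0.02 -0.01 0.4 0 0 0" --pt "-1 0 0 0.3 0 0 0" --pt "-1 0 0 0.16 0 0 0" --pt "-1 0 0 0 0 0 0" --pt "-1 0 0 0 0 0 0" --pt "-0.1 0 0 0 0 0 0" --pt "-0.1 0 0 0 0 0 0" --pt "-0.1 0 0 0 0 0 0" --pt "-0.1 0 0 -0.4 0 0 0" --pt "-0.1 0 0 -0.5 0 0 0" --pt "-0.1 0 0 0 0 0 0"

```text
t: 7.42
ee_pos: [476.3, -252.4, 60.8]
orientation: [3.128, 0.271, 0.004]
ft_force: [0.6, 0.4, -0.7]
width: 39.5
grasp_force: 0.0
```

```bash
python3 -c "
from h import *
need(604.3,-263.8,60,-11)
for n in ('side','top'):
  im=vision.get_image(n)
  for b in findblanks(im): print(b)"
```

```text
t 7.42 pos [ 476.3 -252.4   60.8] psi 9.9 down [ 0.003 -0.002 -1.   ] f [ 0.62  0.4  -0.75] w 39.5
turn wz total 3.04 ; then shift units [ 2.556 -0.264  0.016]
(array([ 685.6, -131.7]), np.float32(-85.0), array([18.8, 44.6]), 'med', array([ 19., 104., 103.]), 'pin', 25.2, 19, 'z', np.float64(20.8))
(array([ 593.9, -172.2]), np.float32(-7.2), array([20.8, 42.4]), 'med', array([129. , 119.5,  92. ]), 'pin', 26.5, 16, 'z', np.float64(20.4))
(array([ 603.1, -264.4]), np.float32(-10.1), array([20.7, 40.7]), 'med', array([149., 152., 136.]), 'pin', 26.7, 22, 'z', np.float64(20.6))
(array([ 687.4, -131.9]), np.float32(-85.7), array([18.7, 43. ]), 'med', array([ 27., 156., 156.]), 'pin', 21.7, 13, 'z', np.float64(22.2))
(array([ 606.2, -264. ]), np.float32(-11.1), array([18.3, 44.1]), 'med', array([171. , 179. , 179.5]), 'pin', 17.5, 17, 'z', np.float64(21.8))
(array([ 595.9, -171. ]), np.float32(-6.8), array([18.2, 43. ]), 'med', array([160., 165., 147.]), 'pin', 22.8, 15, 'z', np.float64(21.9))
```

Next the green blank. I'll approach first, then descend.

Call:
step_arm --pt "-0.1 0 0 0 0 0 0.76" --pt "-0.1 0 0 0 0 0 0.76" --pt "-0.1 0 0 0 0 0 0.76" --pt "-0.1 0 0 0 0 0 0.76" --pt "-0.1 0.51 -0.053 0 0 0 0" --pt "-0.1 0.51 -0.053 0 0 0 0" --pt "-0.1 0.51 -0.053 0 0 0 0" --pt "-0.1 0.51 -0.053 0 0 0 0" --pt "-0.1 0.51 -0.053 0 0 0 0" --pt "-0.1 0 0 0 0 0 0" --pt "-0.1 0 0 0 0 0 0"

```text
t: 8.9
ee_pos: [601.3, -262.4, 58.2]
orientation: [-3.126, 0.3, 0.004]
ft_force: [0.1, 0.6, -0.8]
width: 39.6
grasp_force: 0.0
```

```bash
python3 -c "
from h import *
need(604.3,-263.8,10.5,-11)"
```

```text
t 8.90 pos [ 601.3 -262.4   58.2] psi -11.0 down [-0.003  0.001 -1.   ] f [ 0.06  0.63 -0.76] w 39.6
turn wz total 0.00 ; then shift units [0.065 0.015 0.954]
```

Call:
step_arm --pt "-0.1 0.065 0.015 0.4 0 0 0" --pt "-0.1 0 0 0.4 0 0 0" --pt "-0.1 0 0 0.15 0 0 0" --pt "-0.1 0 0 0 0 0 0" --pt "-1 0 0 0 0 0 0" --pt "-1 0 0 0 0 0 0" --pt "-1 0 0 0 0 0 0" --pt "-1 0 0 0 0 0 0" --pt "-1 0 0 -0.45 0 0 0" --pt "-1 0 0 -0.5 0 0 0" --pt "-1 0 0 0 0 0 -0.76" --pt "-1 0 0 0 0 0 -0.76" --pt "-1 0 0 0 0 0 -0.76" --pt "-1 0 0 0 0 0 -0.76" --pt "-1 -0.496 -0.334 0 0 0 0" --pt "-1 -0.496 -0.334 0 0 0 0" --pt "-1 -0.496 -0.334 0 0 0 0" --pt "-1 -0.496 -0.334 0 0 0 0" --pt "-1 -0.496 -0.334 0 0 0 0" --pt "-1 0 0 0 0 0 0"

```text
t: 11.4
ee_pos: [467.9, -202.8, 60.4]
orientation: [-3.129, -0.272, 0.001]
ft_force: [0.3, -0.5, 0.1]
width: 17.6
grasp_force: 30.0
```

```bash
python3 -c "
from h import *
need(467.7,-202.9,15,9.9)"
```

```text
t 11.40 pos [ 467.9 -202.8   60.4] psi 9.9 down [-0.001  0.    -1.   ] f [ 0.29 -0.47  0.1 ] w 17.6
turn wz total 0.00 ; then shift units [-0.004  0.002  0.909]
```

Call:
step_arm --pt "-1 0 0 0.4 0 0 0" --pt "-1 0 0 0.35 0 0 0" --pt "-1 0 0 0.155 0 0 0" --pt "-1 0 0 0 0 0 0" --pt "-1 0 0 0 0 0 0" --pt "-0.1 0 0 0 0 0 0" --pt "-0.1 0 0 0 0 0 0" --pt "-0.1 0 0 0 0 0 0" --pt "-0.1 0 0 -0.4 0 0 0" --pt "-0.1 0 0 -0.5 0 0 0" --pt "-0.1 0 0 0 0 0 0.8" --pt "-0.1 0 0 0 0 0 0.8" --pt "-0.1 0 0 0 0 0 0.79" --pt "-0.1 0.493 -0.182 0 0 0 0" --pt "-0.1 0.493 -0.182 0 0 0 0" --pt "-0.1 0.493 -0.182 0 0 0 0" --pt "-0.1 0.493 -0.182 0 0 0 0" --pt "-0.1 0.493 -0.182 0 0 0 0" --pt "-0.1 0 0 0 0 0 0" --pt "-0.1 0 0 0 0 0 0"

```text
t: 13.9
ee_pos: [595.8, -172.1, 58.8]
orientation: [-3.136, 0.178, 0.002]
ft_force: [-0.0, 0.2, -0.1]
width: 39.6
grasp_force: 0.0
```

```bash
python3 -c "
from h import *
need(595.3,-171.5,10.5,-6.5)
for n in ('side','top'):
  im=vision.get_image(n)
  for b in findblanks(im): print(b)"
```

```text
t 13.90 pos [ 595.8 -172.1   58.8] psi -6.5 down [-0.002  0.    -1.   ] f [-0.03  0.21 -0.06] w 39.6
turn wz total -0.00 ; then shift units [-0.012 -0.011  0.966]
(array([ 687.2, -131.8]), np.float32(-85.8), array([18. , 43.8]), 'med', array([13.5, 64. , 62.5]), 'pin', 26.4, 14, 'z', np.float64(21.0))
(array([ 592.4, -175.8]), np.float32(-21.9), array([20.7, 40.4]), 'med', array([78., 73., 61.]), 'pin', 0.0, 0, 'z', np.float64(20.3))
(array([ 469.7, -205.3]), np.float32(-169.3), array([47.1, 20.5]), 'med', array([141., 140., 122.]), 'pin', -17.8, 40, 'z', np.float64(24.3))
(array([ 687.4, -130.9]), np.float32(-85.6), array([18.3, 41. ]), 'med', array([ 18., 101.,  99.]), 'pin', 25.5, 12, 'z', np.float64(22.0))
```

```bash
python3 -c "
from h import *
im=vision.get_image('side');cv2.imwrite('pics/s2.png',cv2.resize(im['pixels'][200:350,230:430],None,fx=4,fy=4)[:,:,::-1])
"
```

```text
(no output)
```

View pics/s2.png

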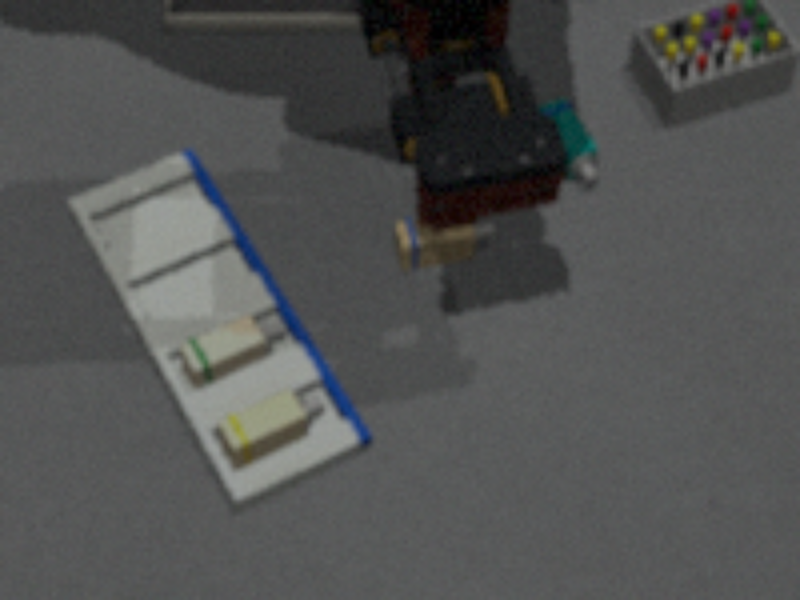

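The green and yellow blanks lie in their pockets with pins towards the blue rim, and the blue blank is partly hidden but where I expected it (435,243). I'll pick it now.

Call:
step_arm --pt "-0.1 -0.01 -0.01 0.4 0 0 0" --pt "-0.1 0 0 0.4 0 0 0" --pt "-0.1 0 0 0.165 0 0 0" --pt "-0.1 0 0 0 0 0 0" --pt "-1 0 0 0 0 0 0" --pt "-1 0 0 0 0 0 0" --pt "-1 0 0 0 0 0 0" --pt "-1 0 0 0 0 0 0" --pt "-1 0 0 -0.45 0 0 0" --pt "-1 0 0 -0.5 0 0 0" --pt "-1 0 0 0 0 0 -0.8" --pt "-1 0 0 0 0 0 -0.8" --pt "-1 0 0 0 0 0 -0.79" --pt "-1 -0.524 -0.164 0 0 0 0" --pt "-1 -0.524 -0.164 0 0 0 0" --pt "-1 -0.524 -0.164 0 0 0 0" --pt "-1 -0.524 -0.164 0 0 0 0" --pt "-1 -0.524 -0.164 0 0 0 0" --pt "-1 0 0 0 0 0 0" --pt "-1 0 0 0 0 0 0"

```text
t: 16.55
ee_pos: [462.1, -154.4, 59.5]
orientation: [3.129, 0.271, 0.004]
ft_force: [0.4, -0.3, -1.1]
width: 17.5
grasp_force: 30.0
```

```bash
python3 -c "
from h import *
need(459.1,-153.7,15,9.9)"
```

```text
t 16.55 pos [ 462.1 -154.4   59.5] psi 9.9 down [ 0.003 -0.001 -1.   ] f [ 0.44 -0.26 -1.07] w 17.5
turn wz total 0.00 ; then shift units [-0.057 -0.023  0.889]
```

Call:
step_arm --pt "-1 -0.057 -0.023 0.4 0 0 0" --pt "-1 0 0 0.33 0 0 0" --pt "-1 0 0 0.155 0 0 0" --pt "-1 0 0 0 0 0 0" --pt "-1 0 0 0 0 0 0" --pt "-0.1 0 0 0 0 0 0" --pt "-0.1 0 0 0 0 0 0" --pt "-0.1 0 0 0 0 0 0" --pt "0 0 0 -0.5 0 0 0" --pt "0 0 0 -0.8 0 0 0" --pt "0 0 0 -0.8 0 0 0" --pt "0 0 0 -0.5 0 0 0" --pt "0 0 0 0 0 0 0"

```text
t: 18.18
ee_pos: [458.7, -153.7, 145.9]
orientation: [3.128, 0.272, 0.006]
ft_force: [-0.2, 0.1, -0.7]
width: 44.2
grasp_force: 0.0
```

Call:
step_arm --pt "0 0.468 -0.715 0 0 0 0" --pt "0 0.468 -0.715 0 0 0 0" --pt "0 0.468 -0.715 0 0 0 0" --pt "0 0.468 -0.715 0 0 0 0" --pt "0 0.468 -0.715 0 0 0 0" --pt "0 0.468 -0.715 0 0 0 0" --pt "0 0.468 -0.715 0 0 0 0" --pt "0 0.468 -0.715 0 0 0 0" --pt "0 0.468 -0.715 0 0 0 0" --pt "0 0 0 0 0 0 0.9" --pt "0 0 0 0 0 0 0.9" --pt "0 0 0 0 0 0 0.4" --pt "0 0 0 0 0 0 0"

```text
t: 19.8
ee_pos: [608.6, 199.8, 142.4]
orientation: [3.138, -0.142, -0.004]
ft_force: [0.4, 0.5, -0.1]
width: 44.2
grasp_force: 0.0
```

```bash
python3 -c "
from h import *
need(645,278,150,-5)
for n in ('side','top'):
  im=vision.get_image(n)
  for b in findblanks(im): print(b)
im0=dict(np.load('side0.npz'))
a=np.hstack([cv2.resize(im['pixels'][70:150,260:340],None,fx=5,fy=5,interpolation=cv2.INTER_CUBIC) for im in [im0]]+[cv2.resize(np.load('top0.npz')['pixels'][165:225,155:215],(400,400),interpolation=cv2.INTER_CUBIC)])
cv2.imwrite('pics/st.png',a[:,:,::-1])
"
```

```text
t 19.80 pos [608.6 199.8 142.4] psi -5.2 down [-0.002 -0.001 -1.   ] f [ 0.43  0.46 -0.08] w 44.2
turn wz total -0.03 ; then shift units [ 0.589 -1.621 -0.152]
(array([757.8, 207.5]), np.float32(-36.2), array([12.3, 38.3]), 'med', array([10., 33., 71.]), 'pin', 0.0, 0, 'z', np.float64(26.2))
(array([ 686. , -131.4]), np.float32(-88.0), array([18.6, 43. ]), 'med', array([ 15., 101.,  98.]), 'pin', 26.8, 15, 'z', np.float64(20.9))
(array([ 470.6, -204.4]), np.float32(-170.0), array([48.2, 20.2]), 'med', array([136., 139., 124.]), 'pin', -11.0, 38, 'z', np.float64(24.2))
(array([ 687.6, -131. ]), np.float32(-83.6), array([18.2, 41.4]), 'med', array([ 26., 147., 147.]), 'pin', 25.8, 14, 'z', np.float64(21.7))
```

View pics/st.png

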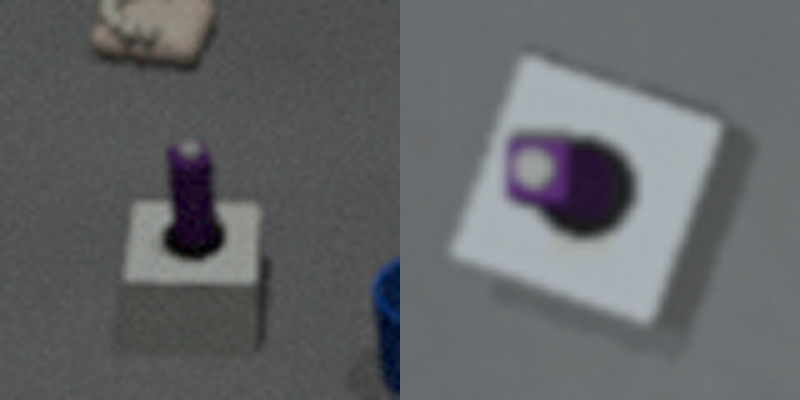

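The left crop shows the purple handle upright in the rest, and the right one shows its sides within about 5° of the image axes.

Call:
step_arm --pt "0 0.295 -0.81 -0.05 0 0 -0.03" --pt "0 0.295 -0.81 -0.05 0 0 0" --pt "0 0 0 0 0 0 0" --pt "0 0 0 0 0 0 0"

```text
t: 20.4
ee_pos: [645.2, 277.5, 148.4]
orientation: [3.138, -0.136, -0.002]
ft_force: [0.3, -0.1, -0.3]
width: 44.0
grasp_force: 0.0
```

```bash
python3 -c "
from h import *
need(645,278,61,-5)
for n in ('side','top'):
  im=vision.get_image(n)
  for b in findblanks(im): print(b)"
```

```text
t 20.40 pos [645.2 277.5 148.4] psi -5.0 down [-0.001 -0.001 -1.   ] f [ 0.26 -0.13 -0.26] w 44.0
turn wz total 0.01 ; then shift units [-0.005 -0.01   1.748]
(array([755.4, 208. ]), np.float32(-21.7), array([12.3, 35.1]), 'med', array([10., 33., 70.]), 'pin', 0.0, 0, 'z', np.float64(26.4))
(array([ 685.8, -130.6]), np.float32(-83.5), array([19. , 41.2]), 'med', array([ 18., 100.,  98.]), 'pin', 26.2, 16, 'z', np.float64(20.5))
(array([759.1, 195.1]), np.float32(-54.8), array([25.8, 48.5]), 'med', array([15., 40., 80.]), 'pin', 21.6, 2, 'z', np.float64(24.8))
(array([ 687.6, -132. ]), np.float32(-85.7), array([18.4, 43.3]), 'med', array([ 27., 150., 150.]), 'pin', 18.1, 13, 'z', np.float64(21.6))
```

Call:
step_arm --pt "0 0 -0.01 0.6 0 0 0" --pt "0 0 0 0.6 0 0 0" --pt "0 0 0 0.4 0 0 0" --pt "0 0 0 0.15 0 0 0" --pt "0 0 0 0 0 0 0" --pt "-1 0 0 0 0 0 0" --pt "-1 0 0 0 0 0 0" --pt "-1 0 0 0 0 0 0" --pt "-1 0 0 0 0 0 0" --pt "-1 0 0 0 0 0 0"

```text
t: 21.75
ee_pos: [646.5, 278.8, 62.5]
orientation: [-3.138, 0.137, -0.001]
ft_force: [-1.6, -0.4, 5.3]
width: 19.6
grasp_force: 30.0
```

```bash
python3 -c "
from h import *
need(645,278,131,-5)"
```

```text
t 21.75 pos [646.5 278.8  62.5] psi -5.0 down [ 0.001  0.    -1.   ] f [-1.63 -0.38  5.31] w 19.6
turn wz total 0.00 ; then shift units [-0.028  0.019 -1.37 ]
```

Call:
step_arm --pt "-1 0 0 -0.2 0 0 0" --pt "-1 0 0 -0.5 0 0 0" --pt "-1 0 0 -0.5 0 0 0" --pt "-1 0 0 -0.3 0 0 0" --pt "-1 0 0 0 0 0 0" --pt "-1 0 0 0 0 0 0"

```text
t: 22.5
ee_pos: [645.4, 278.3, 135.8]
orientation: [3.138, -0.137, -0.002]
ft_force: [-0.9, -0.8, -1.2]
width: 19.8
grasp_force: 30.0
```

Run:
```python
from h import *
need(645,278,131,-5)
o=get_obs();c=o["ee_pos"]
for n in ('side','top'):
    im=vision.get_image(n);W=world(im);z=W[...,2]
    m=(abs(W[...,0]-c[0])<30)&(abs(W[...,1]-c[1])<30)&(z>56)&(z<c[2]+5)
    P=W[m]; 
    for a,b in((60,75),(75,90),(90,105),(105,115),(115,122),(122,135)):
        k=(P[:,2]>a)&(P[:,2]<b); print(n,a,k.sum(),P[k].mean(0).round(1) if k.any() else "", np.ptp(P[k],axis=0).round(0) if k.any() else "")
    if n=='side':
        u,v=map(int,proj(im,[c[0],c[1],c[2]-20])); cv2.imwrite('pics/st2.png',cv2.resize(im['pixels'][v-50:v+50,u-60:u+60],None,fx=5,fy=5,interpolation=cv2.INTER_CUBIC)[:,:,::-1])
```

```text
t 22.50 pos [645.4 278.3 135.8] psi -5.0 down [-0.001 -0.001 -1.   ] f [-0.87 -0.85 -1.22] w 19.8
turn wz total 0.00 ; then shift units [-0.008  0.007  0.096]
side 60 0  
side 75 14 [641.3 274.9  83.1] [ 8.  8. 12.]
side 90 15 [641.9 275.5  98. ] [ 6.  6. 14.]
side 105 7 [641.7 274.9 109.9] [7. 7. 5.]
side 115 1 [653.2 265.7 121.9] [0. 0. 0.]
side 122 52 [638.1 268.8 127.3] [31. 36. 11.]
top 60 0  
top 75 0  
top 90 0  
top 105 0  
top 115 0  
top 122 4 [645.2 260.9 128. ] [6. 1. 2.]
```

View pics/st2.png

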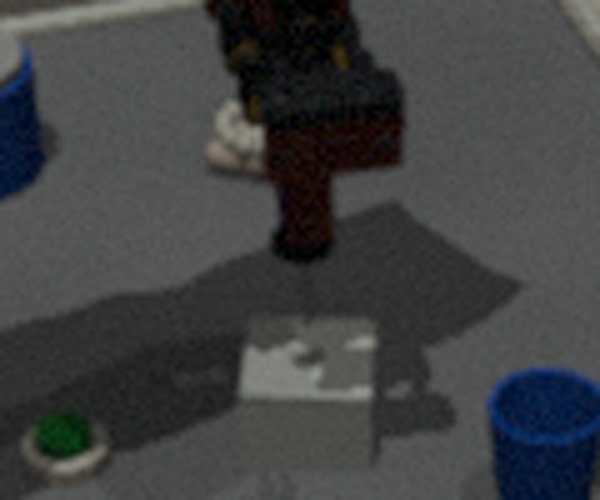

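The side picture shows the stylus held upright clear of the rest, shaft at (305,290). Next I'll compute the approach and the trace in the template frame.

```bash
cat >> h.py <<'E'
TH=np.radians(-19.53);T0=np.array([587.1,79.6])
def tw(p): return rot(TH)@np.asarray(p)+T0
E
python3 - <<'E'
from h import *
p,n=edge(s_[1]); print("mark0",tw(p),"approach",tw(p+18*n),p+18*n, n)
a=tw(p+18*n); need(a[0],a[1],135.8,-19.53); need(a[0],a[1],83,-19.53)
S=np.linspace(s_[1],s_[13],45); P,N=edge(S); C=P+(4-3.5)*N
print("length",s_[13]-s_[1], "normal end",N[-1])
C0=p+18*n; print("in:",((C[0]-C0)*[1,-1]/50).round(3))
u=(C-C[0])*[1,-1]/50; q=u.round(2); d=np.diff(q,axis=0).round(2); print([list(map(float,x)) for x in d])
for k in(0,15,30,44): print(k,C[k].round(1),tw(C[k]).round(1))
E
```

```text
mark0 [562.22562029 135.1091455 ] approach [575.75001691 146.98730596] [-33.2245817  59.7159802] [0.48752324 0.87311001]
t 22.60 pos [645.3 278.3 135.4] psi -5.0 down [-0.002 -0.001 -1.   ] f [ 0.51  0.03 -0.76] w 19.8
turn wz total 2.11 ; then shift units [-0.434  2.94  -0.007]
t 22.60 pos [645.3 278.3 135.4] psi -5.0 down [-0.002 -0.001 -1.   ] f [ 0.51  0.03 -0.76] w 19.8
turn wz total 2.11 ; then shift units [-0.434  2.94   1.049]
length 190.21339266784042 normal end [ 0.48752324 -0.87311001]
in: [-0.171  0.306]
[[0.08, 0.04], [0.07, 0.04], [0.08, 0.03], [0.08, 0.03], [0.09, 0.02], [0.08, 0.01], [0.09, 0.02], [0.08, 0.0], [0.09, 0.01], [0.09, 0.01], [0.08, 0.02], [0.09, 0.02], [0.08, 0.03], [0.07, 0.04], [0.08, 0.04], [0.08, 0.06], [0.07, 0.06], [0.06, 0.07], [0.02, 0.08], [0.0, 0.09], [-0.02, 0.08], [-0.01, 0.09], [0.01, 0.08], [0.02, 0.09], [0.0, 0.09], [-0.02, 0.08], [-0.06, 0.07], [-0.07, 0.06], [-0.08, 0.06], [-0.08, 0.04], [-0.07, 0.04], [-0.08, 0.03], [-0.09, 0.02], [-0.08, 0.01], [-0.09, 0.01], [-0.09, 0.01], [-0.08, 0.01], [-0.09, 0.01], [-0.08, 0.02], [-0.09, 0.02], [-0.08, 0.02], [-0.08, 0.04], [-0.07, 0.04], [-0.08, 0.04]]
0 [-41.8  44.4] [562.6 135.4]
15 [19.9 26.4] [614.6  97.8]
30 [ 16.  -28.6] [592.6  47.3]
44 [-41.8 -44.4] [532.9  51.7]
```

Call:
step_arm --pt "-1 0 0 0 0 0 0.7" --pt "-1 0 0 0 0 0 0.7" --pt "-1 0 0 0 0 0 0.71" --pt "-1 -0.087 0.588 0 0 0 0" --pt "-1 -0.087 0.588 0 0 0 0" --pt "-1 -0.087 0.588 0 0 0 0" --pt "-1 -0.087 0.588 0 0 0 0" --pt "-1 -0.087 0.588 0 0 0 0" --pt "-1 0 0 0 0 0 0" --pt "-1 0 0 0 0 0 0"

```text
t: 23.85
ee_pos: [577.0, 147.8, 136.6]
orientation: [-3.096, 0.532, -0.0]
ft_force: [-0.0, 0.2, -0.3]
width: 19.8
grasp_force: 30.0
```

Run:
```python
from h import *
need(575.75,147,83,-19.53)
p,n=edge(s_[1]);P=np.array([.6*n*50])
c=get_obs()["ee_pos"]
im=vision.get_image('side');W=world(im);z=W[...,2]
P=W[(abs(W[...,0]-c[0])<14)&(abs(W[...,1]-c[1])<14)&(z>60)&(z<c[2]-14)]
print(c,P[:,2].min(),len(P))
for a,b in((60,90),(90,105),(105,120)):
    k=(P[:,2]>a)&(P[:,2]<b); print(P[k].mean(0).round(1),k.sum())
```

```text
t 23.85 pos [577.  147.8 136.6] psi -19.5 down [ 0.  0. -1.] f [-0.04  0.2  -0.29] w 19.8
turn wz total 0.00 ; then shift units [-0.019  0.023  1.072]
[577.01332014 147.76826349 136.58799927] 75.63561518732763 37
[573.8 144.9  82.7] 14
[573.9 144.4  97.7] 14
[572.8 144.3 108.6] 9
```

Call:
step_arm --pt "-1 -0.02 0.02 0.5 0 0 0" --pt "-1 0 0 0.4 0 0 0" --pt "-1 0 0 0.17 0 0 0" --pt "-1 0 0 0 0 0 0" --pt "-1 -0.06 0.1 0 0 0 0" --pt "-1 -0.06 0.1 0 0 0 0" --pt "-1 -0.05 0.1 0 0 0 0" --pt "-1 0 0 0 0 0 0" --pt "-1 0 0 0 0 0 0"

```text
t: 25.02
ee_pos: [562.8, 135.6, 83.7]
orientation: [-3.096, 0.532, -0.002]
ft_force: [1.3, 1.7, 0.4]
width: 19.6
grasp_force: 30.0
```

```bash
cat >> h.py <<'E'
def where():
    o=get_obs(); q=rot(TH).T@(o["ee_pos"][:2]-T0); S=np.linspace(0,s_[-1],2000);P,N=edge(S);i=np.argmin(np.hypot(*(P-q).T))
    f=rot(TH).T@o["ft_force"][:2]; print("templ xy",q.round(1),"z",o["ee_pos"][2].round(1),"offset from edge",((q-P[i])@N[i]).round(2),"f",f.round(2),"fn",(f@N[i]).round(2),"N",N[i].round(2),o["t"])
E
python3 -c "
from h import *
for i in range(3):
  where(); vision.get_image('top')"
```

```text
templ xy [-41.6  44.6] z 83.7 offset from edge 0.73 f [0.67 2.06] fn 2.13 N [0.49 0.87] 25.025
templ xy [-41.6  44.6] z 83.6 offset from edge 0.73 f [0.36 2.56] fn 2.41 N [0.49 0.87] 25.075
templ xy [-41.7  44.6] z 83.5 offset from edge 0.72 f [0.66 1.88] fn 1.96 N [0.49 0.87] 25.125
```

The normal force is about 2.1 N, as predicted. Starting the trace.

Call:
step_arm --pt "-1 0.08 0.04 0 0 0 0" --pt "-1 0.07 0.04 0 0 0 0" --pt "-1 0.08 0.03 0 0 0 0" --pt "-1 0.08 0.03 0 0 0 0" --pt "-1 0.09 0.02 0 0 0 0" --pt "-1 0.08 0.01 0 0 0 0" --pt "-1 0.09 0.02 0 0 0 0" --pt "-1 0.08 0 0 0 0 0" --pt "-1 0.09 0.01 0 0 0 0" --pt "-1 0.09 0.01 0 0 0 0" --pt "-1 0.08 0.02 0 0 0 0"

```text
t: 26.55
ee_pos: [601.5, 109.3, 83.2]
orientation: [-3.096, 0.532, 0.0]
ft_force: [0.3, 3.8, -0.8]
width: 20.1
grasp_force: 30.0
```

```bash
python3 -c "
from h import *
for i in range(3):
  where(); vision.get_image('top')"
```

```text
templ xy [ 3.7 32.8] z 83.2 offset from edge 0.22 f [-1.    3.68] fn 3.4 N [0.2  0.98] 26.55
templ xy [ 4.2 32.7] z 83.3 offset from edge 0.25 f [-0.51  3.04] fn 2.87 N [0.21 0.98] 26.6
templ xy [ 4.  32.7] z 83.3 offset from edge 0.25 f [-2.04  2.26] fn 1.79 N [0.21 0.98] 26.65
```

Call:
step_arm --pt "-1 0.09 0.02 0 0 0 0" --pt "-1 0.08 0.03 0 0 0 0" --pt "-1 0.07 0.04 0 0 0 0" --pt "-1 0.08 0.04 0 0 0 0" --pt "-1 0.08 0.06 0 0 0 0" --pt "-1 0.07 0.06 0 0 0 0" --pt "-1 0.06 0.07 0 0 0 0" --pt "-1 0.02 0.08 0 0 0 0"

```text
t: 27.7
ee_pos: [621.1, 81.0, 83.4]
orientation: [-3.096, 0.532, -0.002]
ft_force: [2.7, 3.8, -0.5]
width: 20.0
grasp_force: 30.0
```

```bash
python3 -c "
from h import *
for i in range(3):
  where(); vision.get_image('top')"
```

```text
templ xy [31.5 12.7] z 83.4 offset from edge 0.56 f [1.28 4.51] fn 1.75 N [0.99 0.1 ] 27.7
templ xy [31.5 12.3] z 83.4 offset from edge 0.52 f [0.77 3.35] fn 1.0 N [1.   0.07] 27.75
templ xy [31.4 12.5] z 83.4 offset from edge 0.39 f [1.48 4.15] fn 1.86 N [1.   0.09] 27.8
```

Call:
step_arm --pt "-1 0.01 0.05 0 0 0 0" --pt "-1 0 0.05 0 0 0 0" --pt "-1 0 0.04 0 0 0 0"

```text
t: 28.22
ee_pos: [618.4, 74.0, 83.2]
orientation: [3.096, -0.532, -0.0]
ft_force: [2.2, 0.2, -0.8]
width: 19.6
grasp_force: 30.0
```

```bash
cat >> h.py <<'E'
def tmpl():
    p,n=edge(s_[MI]);D=p-6*n; W=None
    for nm in("top","side"):
        im=vision.get_image(nm);W=world(im); hsv=cv2.cvtColor(im["pixels"],cv2.COLOR_RGB2HSV).astype(int);H,S,V=hsv[...,0],hsv[...,1],hsv[...,2]
        for i,m in((0,((H<8)|(H>172))&(S>100)),(6,(H>50)&(H<80)&(S>90))):
            q=tw(D[i]); k=m&(abs(W[...,0]-q[0])<18)&(abs(W[...,1]-q[1])<18)&(W[...,2]>25)&(W[...,2]<45)
            if k.sum()>2: print(nm,i,"shift templ frame",(rot(TH).T@(W[k][:,:2].mean(0)-q)).round(1),k.sum())
E
python3 -c "
from h import *
where(); tmpl(); where()"
```

```text
templ xy [31.4  5.2] z 83.2 offset from edge 1.52 f [2.01 0.89] fn 1.73 N [ 0.97 -0.25] 28.225
side 0 shift templ frame [-4.8 -2.6] 9
side 6 shift templ frame [-4.2 -0.1] 7
templ xy [31.3  5.1] z 83.2 offset from edge 1.48 f [1.55 0.65] fn 1.34 N [ 0.97 -0.25] 28.325
```

Call:
step_arm --pt "-1 -0.02 0.05 0 0 0 0" --pt "-1 -0.01 0.05 0 0 0 0" --pt "-1 0 0.05 0 0 0 0" --pt "-1 0 0.05 0 0 0 0"

```text
t: 28.82
ee_pos: [613.9, 65.6, 83.2]
orientation: [-3.096, 0.532, -0.0]
ft_force: [3.2, 1.2, -0.4]
width: 19.7
grasp_force: 30.0
```

```bash
python3 -c "
from h import *
where(); tmpl(); where()"
```

```text
templ xy [30.  -4.2] z 83.2 offset from edge 0.36 f [2.62 2.16] fn 3.05 N [0.97 0.23] 28.825
side 0 shift templ frame [-5.5 -2.8] 10
side 6 shift templ frame [-5.  -3.3] 6
templ xy [29.9 -4.3] z 83.2 offset from edge 0.32 f [2.46 1.9 ] fn 2.83 N [0.97 0.23] 28.925
```

Call:
step_arm --pt "-1 0.01 0.045 0 0 0 0" --pt "-1 0.01 0.045 0 0 0 0" --pt "-1 0 0.045 0 0 0 0" --pt "-1 0 0.045 0 0 0 0" --pt "-1 -0.01 0.04 0 0 0 0" --pt "-1 -0.01 0.04 0 0 0 0"

```text
t: 29.68
ee_pos: [609.5, 53.1, 83.3]
orientation: [3.096, -0.532, 0.0]
ft_force: [2.4, -0.1, -0.9]
width: 19.6
grasp_force: 30.0
```

```bash
python3 -c "
from h import *
where(); tmpl(); where()"
```

```text
templ xy [ 30.  -17.4] z 83.3 offset from edge 0.75 f [2.28 0.71] fn 1.57 N [ 0.85 -0.53] 29.675
side 0 shift templ frame [-5.4 -0.4] 7
side 6 shift templ frame [-5.6 -0.7] 6
templ xy [ 29.8 -17.8] z 83.2 offset from edge 0.71 f [2.23 1.12] fn 1.25 N [ 0.83 -0.55] 29.775
```

Call:
step_arm --pt "-1 -0.05 0.06 0 0 0 0" --pt "-1 -0.05 0.05 0 0 0 0" --pt "-1 -0.06 0.05 0 0 0 0" --pt "-1 -0.07 0.05 0 0 0 0"

```text
t: 30.28
ee_pos: [594.3, 47.1, 83.0]
orientation: [3.096, -0.532, -0.002]
ft_force: [1.8, -0.8, -0.4]
width: 19.7
grasp_force: 30.0
```

```bash
python3 -c "
from h import *
where(); tmpl(); where()"
```

```text
templ xy [ 17.7 -28.2] z 83.0 offset from edge 0.97 f [ 1.93 -0.17] fn 1.11 N [ 0.5  -0.87] 30.275
top 0 shift templ frame [-3.4  1. ] 11
side 0 shift templ frame [-3.6  0.8] 6
side 6 shift templ frame [-3.9  2.7] 5
templ xy [ 17.5 -28.3] z 83.0 offset from edge 0.9 f [ 1.5 -1.4] fn 1.96 N [ 0.49 -0.87] 30.375
```

Call:
step_arm --pt "-1 -0.07 0.03 0 0 0 0" --pt "-1 -0.08 0.025 0 0 0 0" --pt "-1 -0.09 0.015 0 0 0 0" --pt "-1 -0.08 0.01 0 0 0 0" --pt "-1 -0.09 0.01 0 0 0 0" --pt "-1 -0.09 0.01 0 0 0 0" --pt "-1 -0.08 0.01 0 0 0 0"

```text
t: 31.25
ee_pos: [565.5, 51.9, 83.2]
orientation: [3.096, -0.532, -0.001]
ft_force: [1.4, -3.0, -1.0]
width: 19.9
grasp_force: 30.0
```

```bash
python3 -c "
from h import *
where(); tmpl(); where()"
```

```text
templ xy [-11.1 -33.3] z 83.2 offset from edge -1.06 f [ 2.38 -2.39] fn 2.61 N [ 0.1 -1. ] 31.25
side 6 shift templ frame [-3.7  6.6] 6
templ xy [-11.3 -33.4] z 83.2 offset from edge -1.03 f [ 1.58 -2.04] fn 2.18 N [ 0.1 -1. ] 31.35
```

Call:
step_arm --pt "-1 -0.09 0.02 0 0 0 0" --pt "-1 -0.08 0.02 0 0 0 0" --pt "-1 -0.09 0.03 0 0 0 0" --pt "-1 -0.08 0.03 0 0 0 0" --pt "-1 -0.08 0.04 0 0 0 0" --pt "-1 -0.07 0.04 0 0 0 0" --pt "-1 -0.08 0.04 0 0 0 0" --pt "-1 -0.06 0.025 0 0 0 0" --pt "-1 0 0 0 0 0 0"

```text
t: 32.48
ee_pos: [532.0, 50.7, 83.2]
orientation: [3.096, -0.532, -0.0]
ft_force: [2.0, -1.4, -0.9]
width: 20.0
grasp_force: 30.0
```

```bash
python3 -c "
from h import *
where(); tmpl(); where()"
```

```text
templ xy [-42.3 -45.6] z 83.2 offset from edge 1.27 f [ 2.38 -0.61] fn 1.7 N [ 0.49 -0.87] 32.475
templ xy [-42.  -45.5] z 83.3 offset from edge 1.3 f [ 1.08 -1.12] fn 1.51 N [ 0.49 -0.87] 32.575
```

Call:
step_arm --pt "-1 -0.05 0.025 0 0 0 0" --pt "-1 0 0 0 0 0 0" --pt "-1 0 0 0 0 0 0" --pt "-1 0.06 0.12 0 0 0 0" --pt "-1 0.06 0.12 0 0 0 0" --pt "-1 0.06 0.12 0 0 0 0" --pt "-1 0 0 -0.4 0 0 0" --pt "-1 0 0 -0.5 0 0 0" --pt "-1 0 0 -0.3 0 0 0" --pt "-1 0 0 0 0 0 0" --pt "-1 0 0 0 0 0 0"

```text
t: 33.95
ee_pos: [531.4, 30.4, 142.6]
orientation: [3.096, -0.532, -0.001]
ft_force: [-0.6, 0.8, -0.5]
width: 19.7
grasp_force: 30.0
```

Run:
```python
from h import *
need(645,278,141,-19.5)
c=get_obs()["ee_pos"]
im=vision.get_image('side');W=world(im);z=W[...,2]
P=W[(abs(W[...,0]-c[0])<14)&(abs(W[...,1]-c[1])<14)&(z>50)&(z<c[2]-14)]
print(P[:,2].min(),len(P))
for a,b in((60,80),(80,95),(95,110),(110,122)):
    k=(P[:,2]>a)&(P[:,2]<b); print(P[k].mean(0).round(1),k.sum())
```

```text
t 33.95 pos [531.4  30.4 142.6] psi -19.5 down [-0.001  0.    -1.   ] f [-0.61  0.78 -0.49] w 19.7
turn wz total -0.00 ; then shift units [ 0.488 -5.427  0.032]
83.12670528408182 39
[nan nan nan] 0
[528.   26.7  88.6] 13
[528.2  27.6 103.9] 21
[528.3  28.3 112.9] 5<stdin>:8: RuntimeWarning: Mean of empty slice.
  ret = um.true_divide(
```

Call:
step_arm --pt "-1 0.05 -0.55 0 0 0 0" --pt "-1 0.05 -0.55 0 0 0 0" --pt "-1 0.05 -0.55 0 0 0 0" --pt "-1 0.05 -0.55 0 0 0 0" --pt "-1 0.05 -0.55 0 0 0 0" --pt "-1 0.05 -0.55 0 0 0 0" --pt "-1 0.05 -0.55 0 0 0 0" --pt "-1 0.05 -0.55 0 0 0 0" --pt "-1 0.05 -0.55 0 0 0 0" --pt "-1 0.04 -0.48 0 0 0 0" --pt "-1 0 0 0 0 0 0" --pt "-1 0 0 0 0 0 0"

```text
t: 35.5
ee_pos: [644.8, 277.5, 142.1]
orientation: [3.095, -0.532, -0.003]
ft_force: [0.3, -0.3, -0.5]
width: 19.6
grasp_force: 30.0
```

```bash
cat > tip.py <<'E'
from h import *
need(645,278,62.5,-19.5)
c=get_obs()["ee_pos"]
for n in("side","top"):
    Q=[]
    for i in range(3):
        im=vision.get_image(n);W=world(im);z=W[...,2]
        Q.append(W[(abs(W[...,0]-c[0])<16)&(abs(W[...,1]-c[1])<16)&(z>53)&(z<c[2]-15)])
    P=np.vstack(Q); print(n,len(P))
    if len(P)>20:
        A=np.c_[P[:,2]-90,np.ones(len(P))]; print("slope x,y per z, pos at z=90:",np.linalg.lstsq(A,P[:,:2],rcond=None)[0].round(3).tolist(),"zmin",np.percentile(P[:,2],3).round(1), "rel TCP",c.round(1))
E
python3 tip.py
```

```text
t 35.50 pos [644.8 277.5 142.1] psi -19.5 down [-0.002 -0.001 -1.   ] f [ 0.29 -0.28 -0.49] w 19.6
turn wz total 0.00 ; then shift units [ 0.    -0.011  1.592]
side 112
slope x,y per z, pos at z=90: [[0.009, -0.04], [641.572, 274.422]] zmin 82.0 rel TCP [644.8 277.5 142.1]
top 8
```

Call:
step_arm --pt "-1 0.01 -0.02 0.4 0 0 0" --pt "-1 0 0 0.3 0 0 0" --pt "-1 0 0 0.1 0 0 0" --pt "-1 0 0 0.1 0 0 0" --pt "-1 0 0 0 0 0 0"

```text
t: 36.42
ee_pos: [646.4, 279.0, 97.9]
orientation: [3.096, -0.532, -0.001]
ft_force: [-0.3, -0.0, -1.2]
width: 19.6
grasp_force: 30.0
```

Call:
step_arm --pt "-1 -0.01 0.01 0.2 0 0 0" --pt "-1 0 0 0.2 0 0 0" --pt "-1 0 0 0.2 0 0 0" --pt "-1 0 0 0.06 0 0 0" --pt "-1 0 0 0 0 0 0"

```text
t: 37.05
ee_pos: [645.7, 278.6, 64.8]
orientation: [3.096, -0.532, -0.001]
ft_force: [0.5, -0.5, -0.3]
width: 19.7
grasp_force: 30.0
```

Lower 1.5 mm more, release and lift.

Call:
step_arm --pt "-1 0 0 0.03 0 0 0" --pt "-1 0 0 0 0 0 0" --pt "0 0 0 0 0 0 0" --pt "0 0 0 0 0 0 0" --pt "0 0 0 0 0 0 0" --pt "0 0 0 0 0 0 0" --pt "0 0 0 -0.3 0 0 0" --pt "0 0 0 -0.7 0 0 0" --pt "0 0 0 -0.7 0 0 0" --pt "0 0 0 -0.3 0 0 0" --pt "0 0 0 0 0 0 0"

```text
t: 38.42
ee_pos: [646.5, 278.9, 165.2]
orientation: [-3.095, 0.532, -0.003]
ft_force: [0.1, 0.5, -0.9]
width: 43.8
grasp_force: 0.0
```

Run:
```python
from h import *
need(510.2,296.8,80,-19.5)
im=vision.get_image('side')
cv2.imwrite('pics/s3.png',cv2.resize(im['pixels'][70:330,200:440],None,fx=2.3,fy=2.3,interpolation=cv2.INTER_CUBIC)[:,:,::-1])
```

```text
t 38.42 pos [646.5 278.9 165.2] psi -19.5 down [ 0.002  0.001 -1.   ] f [ 0.06  0.53 -0.9 ] w 43.8
turn wz total -0.00 ; then shift units [-2.689  0.573  1.705]
```

View pics/s3.png

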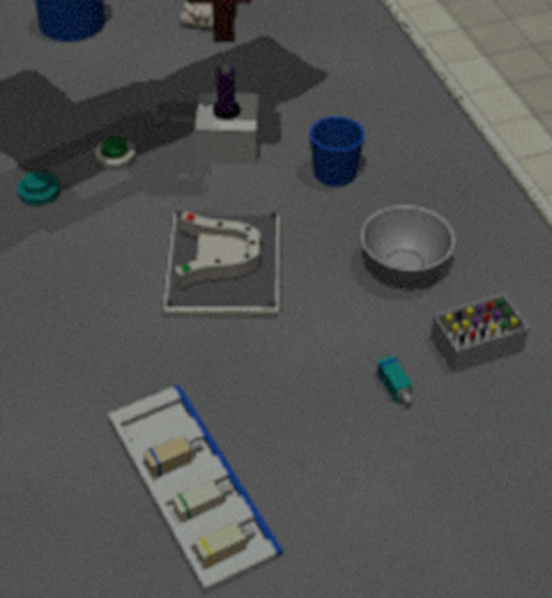

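The picture shows the stylus standing in its rest at (226,95) and all three blanks in their pockets with pins towards the blue rim. The bystanders have not moved. Next I'll check the blanks' heights and go to the button.

Call:
step_arm --pt "-1 -0.538 0.115 0 0 0 0" --pt "-1 -0.538 0.115 0 0 0 0" --pt "-1 -0.538 0.115 0.1 0 0 0" --pt "-1 -0.538 0.115 0.3 0 0 0" --pt "-1 -0.537 0.113 0.4 0 0 0" --pt "-1 0 0 0.5 0 0 0" --pt "-1 0 0 0.4 0 0 0" --pt "-1 0 0 0 0 0 0" --pt "-1 0 0 0 0 0 0"

```text
t: 39.6
ee_pos: [510.0, 296.6, 78.8]
orientation: [-3.096, 0.533, -0.0]
ft_force: [-0.2, -0.4, -0.4]
width: 0.4
grasp_force: 0.0
```

Run:
```python
from h import *
need(510.2,296.8,26,-19.5)
im=dict(np.load('top0.npz'));W=world(im);r=np.hypot(W[...,0]-510.7,W[...,1]-297)
print("button heights cap",np.median(W[r<12][:,2]),"housing",np.median(W[(r>18)&(r<20)][:,2]))
for n in("top","side"):
    im=vision.get_image(n);W=world(im)
    for c in([476.3,-252.2],[467.7,-202.9],[459.1,-153.7]):
        q=(W[...,:2]-c)@rot(np.radians(9.9)); m=(abs(q[...,0])<22)&(abs(q[...,1])<12)&(W[...,2]>19)
        k=(abs(q[...,0]+20)<60)&m; A=np.c_[q[m],np.ones(m.sum())]; s=np.linalg.lstsq(A,W[m][:,2],rcond=None)[0]
        print(n,m.sum(),"z",np.median(W[m][:,2]).round(1),"slopes",s[:2].round(3),"ctr",q[m].mean(0).round(1),np.ptp(q[m],axis=0).round(0))
```

```text
t 39.60 pos [510.  296.6  78.8] psi -19.5 down [ 0.  0. -1.] f [-0.23 -0.38 -0.35] w 0.4
turn wz total -0.00 ; then shift units [ 0.002 -0.005  1.056]
button heights cap 21.72646112588211 housing 11.761396146849279
top 165 z 25.7 slopes [-0.029 -0.012] ctr [-1.1  0.2] [44. 19.]
top 166 z 26.0 slopes [-0.044 -0.019] ctr [ 0.7 -1.4] [42. 19.]
top 149 z 25.8 slopes [-0.039  0.029] ctr [-1.1  3.8] [42. 17.]
side 188 z 24.4 slopes [-0.     0.063] ctr [-2.6 -1.8] [40. 20.]
side 178 z 24.3 slopes [0.003 0.068] ctr [-1.8 -3.3] [42. 19.]
side 152 z 24.3 slopes [-0.013  0.123] ctr [-2.6  2.1] [41. 18.]
```

The blanks lie flat, with tops at 26 mm. Now the button.

Call:
step_arm --pt "-1 0 0 0.5 0 0 0" --pt "-1 0 0 0.4 0 0 0" --pt "-1 0 0 0.18 0 0 0" --pt "-1 0 0 0.06 0 0 0" --pt "-1 0 0 0.04 0 0 0" --pt "-1 0 0 0 0 0 0"

```text
t: 40.45
ee_pos: [509.5, 296.5, 20.1]
orientation: [3.096, -0.532, -0.0]
ft_force: [-1.9, -1.3, 2.3]
width: 0.3
grasp_force: 1.3
```

Call:
step_arm --pt "-1 0 0 0.04 0 0 0" --pt "-1 0 0 0.04 0 0 0" --pt "-1 0 0 0.03 0 0 0" --pt "-1 0 0 0 0 0 0"

```text
t: 40.95
ee_pos: [509.8, 296.7, 16.0]
orientation: [-3.096, 0.532, -0.001]
ft_force: [-6.6, -3.7, 21.7]
width: 0.7
grasp_force: 10.6
```

Force is 21.7 N, well over the button's 5 N, so it is against its stop. Hold briefly, then lift off.

Call:
step_arm --pt "-1 0 0 0 0 0 0" --pt "-1 0 0 -0.1 0 0 0" --pt "-1 0 0 -0.3 0 0 0" --pt "-1 0 0 -0.8 0 0 0" --pt "-1 0 0 -0.8 0 0 0" --pt "-1 0 0 0 0 0 0" --pt "-1 0 0 0 0 0 0" --pt "-1 0 0 0 0 0 0"

```text
t: 41.95
ee_pos: [508.8, 296.1, 113.0]
orientation: [3.095, -0.532, -0.003]
ft_force: [1.0, 0.8, -0.5]
width: 0.4
grasp_force: 0.0
```

Run:
```python
from h import *
need(510,297,100,-19.5)
im=vision.get_image('side');W=world(im);r=np.hypot(W[...,0]-508.8,W[...,1]-296)
print("cap z",np.median(W[(r<10)&(W[...,2]<40)][:,2]))
for c in([476.3,-252.2],[467.7,-202.9],[459.1,-153.7]):
    q=(W[...,:2]-c)@rot(np.radians(9.9)); m=(abs(q[...,0])<22)&(abs(q[...,1])<12)&(W[...,2]>19); print(m.sum(),np.median(W[m][:,2]).round(1),q[m].mean(0).round(1))
m=(W[...,2]>98)&(abs(W[...,0]-643)<25)&(abs(W[...,1]-277)<25); print("handle top",W[m].mean(0))
```

```text
t 41.95 pos [508.8 296.1 113. ] psi -19.5 down [-0.002 -0.001 -1.   ] f [ 0.99  0.8  -0.53] w 0.4
turn wz total -0.00 ; then shift units [ 0.018 -0.025  0.26 ]
cap z 20.611503326145396
182 24.3 [-2.5 -1.5]
177 24.1 [-1.9 -3.2]
152 24.2 [-2.6  2. ]
handle top [642.2282043  274.11228841 105.76404022]
```

```bash
python3 -c "
from workcell import ctrl
print(ctrl.close_job())"
```

```text
the job is handed in; nothing more can be done
None
```

I handed the job in at about 42 s of the 210 s: the three blanks present (no red-banded one was found) lie flat in tray pockets with pins to the blue rim. The template was traced from red to green with contact force at every check, and the stylus is back in its rest. The button was pressed to its stop and came up; no pass or fail result was returned.

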